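# Vent the big leak-test chamber and lift off its lid

## Robot

A 6-joint arm with a two-finger parallel gripper is mounted at the origin on the work surface. World frame = base frame: x ahead of the robot, y to its left, z up, the work surface at z = 0. Lengths are in m, angles in rad, forces in N, time in s.
With the tool pointing down it reaches from about 0.325 to 0.775 m from the base axis. Payload 5.5 kg.
Tool frame: the origin (TCP) lies between the finger pads; the fingertips stand 8 mm ahead of it and the grasp point (between the pads) lies 11 mm behind it (tcp_to_tips is the distance from the TCP to the fingertips, in m); z points along the fingers, y is the line along which they close (so a half turn about z gives the same grasp; the last joint's range is limited). The gripper opens to 88 mm and grips with 3 to 60 N. Pads are 20 mm wide; open, the fingers measure 115 mm over their backs; the gripper's body (75 mm by 178 mm) begins 61 mm behind the grasp point.
Start: joints at [1.142, 0.091, 1.231, -0, 1.82, -0.057], TCP at [0.218, 0.559, 0.231] pointing down, gripper open.
Joint ranges: [-2.87, 2.87], [-0.86, 2.18], [0.17, 2.46], [-1.51, 4.65], [0.06, 2.69], [-2.65, 2.65]. Speed limits (rad/s): [2.57, 2.57, 3.01, 3.14, 3.14, 3.14].

## Interface

Orientations are given as a unit quaternion [w, x, y, z].
In Python, from bench import * gives the robot as it stands. Calls block until the motion is done:
- move_to(position, orientation): joint-space move of the TCP to a pose.
- move_l(position, speed=0.15, orientation=None): straight line of the TCP; orientation=None keeps the orientation; speed is the mean speed in m/s.
- movej(angles): joint-space move.
- gripper_open() and close(): open the fingers fully, or close them until they stop; the grip force is fixed at half the most.
- hold(seconds).
- inverse_kinematics(position, orientation): joint angles nearest the present ones, or None.
- state(): the state.
- get_image(name): name is "scene" or "top" or "wrist"; returns a dict with "frame" (480x640x3 uint8, blue, green, red), "depth" (480x640 float32, m along the optical axis (not along the pixel's ray), 0 where there is no reading), "camera_matrix" (3x3 intrinsics, pixels), "view" (4x4, takes a point from world to camera coordinates). Camera axes: x right, y up, looking along -z (the intrinsics and any distortion apply to the point x, -y, -z); pixel columns grow to the right and rows downward; lengths in m; the calibration is good to about 2 mm. A picture is of the moment at which its call begins.
A pose or a line that the arm cannot do raises IKError and nothing moves.
- job_done(): hands the job in; it is judged then, once.
The state is a dict: "time": time; "joint_pos": joint angles; "dq": joint speeds; "joint_torque": joint torques, N m; "ee_pos": TCP position; "ee_rot": TCP orientation; "ft_force": force on the tool from outside, world axes, zero at the start; "moment": the same for the moment, N m; "finger_gap": finger opening in m; "finger_force": force on a finger pad.
Only numpy, scipy, OpenCV 4.12 (cv2) and the standard library are available. Lean on these libraries where they do the work, as an engineer would, in place of code of your own. Each camera call takes 0.05 s, during which the arm holds its last target. There are 200 camera calls.

## Task

The big leak-test chamber on the bench is still under vacuum. Open the vent tap on its lid by turning it counter-clockwise to its stop, then lift the lid off by its black knob and set it down flat, without dropping it, in the middle of the square rubber mat. Leave the tap open, and leave the tap of the small chamber shut.

Things in the scene. Friction and masses are not known exactly. Their poses are not given: they have to be found in the camera images.
- lid: Lid of the big steel chamber: white disc 204 mm wide, 16 thick, 0.4-0.8 kg; held by vacuum until vented, then loose (2 mm play between pins; a rim lug at +x stops it turning). Origin: centre of disc underside, 107 mm above the table; z up. Black plug 124 mm wide, 22 deep, hangs below. Upright black knob, 32 mm wide, on the axis, z 16 to 61 mm. Brass port (not the tap) at x 45, y 55, up to z 40.
- tap (a joint): Vent tap on that lid, rad: 0 shut, 1.4 open stop, counter-clockwise from above; vented from 1.05. Starts at 0 to 0.2, stays where left (0.05 N m). Handle: upright steel bar 44 mm long, 12 thick, z 30 to 60 mm in the lid's frame, on a 20 mm stem; turns about its middle at lid x = -72 mm, y = 0. The bar's long direction is at (joint - 0.7) rad from the lid's x axis.
- rest: Square ribbed black rubber mat, 240 x 240 x 8 mm, fixed flat on the 12 mm bench plate beside the big chamber. Origin: centre of its underside, z up; its top is 20 mm above the table. The lid stands on it on its plug, lid origin 30 mm above the mat's origin.
- small_tap (a joint): Similar smaller tap (bar 30 mm long) on the white lid, 124 mm wide, of the small chamber, which stands farther from the robot; rad, 0 is shut, as it starts. Leave it shut.
Things that resemble listed ones, but are neither listed nor needed, are in the scene too. Leave any green look-alike of the lid alone.

How it is judged:
By the outcome, as a careful person would: the job done as asked, in the order asked, and still so for the second after the job is handed in, with the robot touching nothing.
It also fails if it takes over 45 s, if anything falls off the work surface, if the arm or the gripper's body presses on something with over 40 N, if the wrist force passes 120 N, or if a joint passes its speed limit or range.

## Working session

There is one attempt and no reset: what is moved stays moved. The work goes in short steps, each a Python script; the robot and the scene stay as the last script left them, time stands still between calls to the robot, and variables do not carry over. Pictures are saved under pics/ and viewed, at most 10 in all, crops included, and the job is handed in when it is done.

```bash
mkdir -p pics; ls
python3 - <<'E'
from bench import *
import cv2, numpy as np
for n in ("top","scene"):
    im=get_image(n); cv2.imwrite(f"pics/{n}0.png",im["frame"]); np.savez(f"{n}0.npz",**im)
    print(n,im["camera_matrix"].round(1).tolist(),im["view"].round(3).tolist(),[k for k in im])
s=state(); print(s)
E
```

```text
pics
top [[511.9, 0.0, 308.5], [0.0, 511.9, 242.6], [0.0, 0.0, 1.0]] [[-0.004, -1.0, -0.007, -0.053], [0.994, -0.005, 0.113, -0.485], [-0.113, -0.006, 0.994, -1.151], [0.0, 0.0, 0.0, 1.0]] ['frame', 'depth', 'camera_matrix', 'view']
scene [[435.0, 0.0, 313.3], [0.0, 435.0, 235.8], [0.0, 0.0, 1.0]] [[-0.766, 0.643, 0.01, 0.404], [-0.522, -0.631, 0.575, 0.141], [0.376, 0.435, 0.818, -1.073], [0.0, 0.0, 0.0, 1.0]] ['frame', 'depth', 'camera_matrix', 'view']
{'time': 0.1, 'joint_pos': array([ 1.14230121e+00,  9.18054258e-02,  1.23178979e+00,  3.70680329e-06,
        1.81979997e+00, -5.66954697e-02]), 'dq': array([ 0.00020339, -0.00190709, -0.0028798 , -0.00110853,  0.00183182,
       -0.00089541]), 'joint_torque': array([ 2.36482389e-03, -4.47857630e+01, -4.07569027e+01,  7.01788603e-02,
        2.84455076e-02, -9.86428313e-05]), 'ee_pos': array([0.21786571, 0.55876963, 0.22959312]), 'ee_rot': array([-2.18249196e-04,  1.84830406e-01,  9.82770018e-01, -8.74445674e-04]), 'ft_force': array([-0.43446831,  0.26950675, -0.14035576]), 'moment': array([0.03388737, 0.00967842, 0.01078844]), 'finger_force': 0.0, 'finger_gap': 0.08785342589202903}
```

View pics/top0.png

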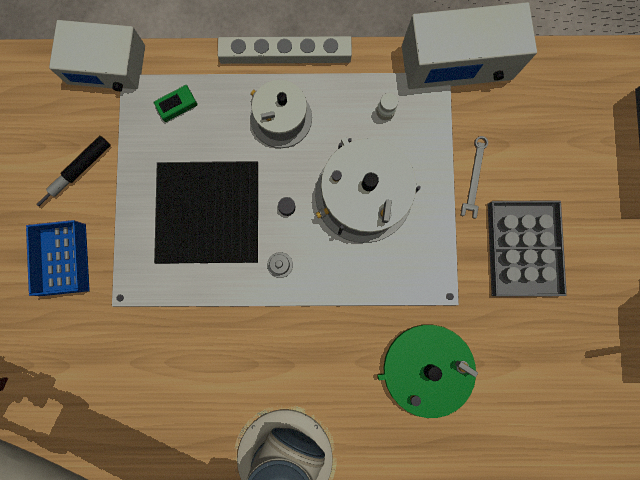

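View pics/scene0.png

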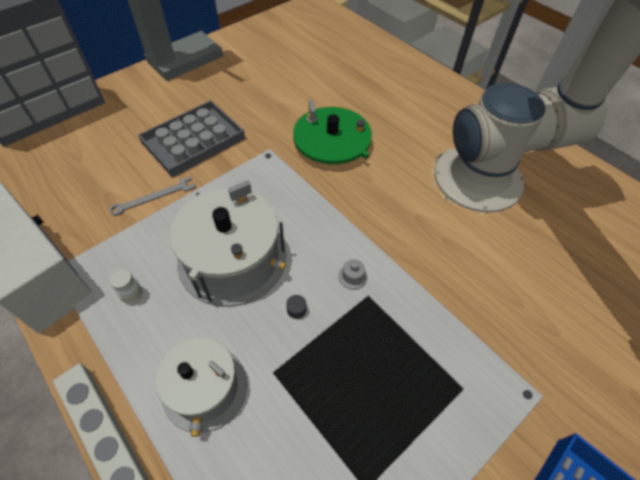

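The top view shows the big lid's knob at (370,181), its tap bar at (386,212) and its port at (336,176). The mat is centred near (207,212), the small chamber is at (282,105), and the green look-alike is at (430,370). Next I'll measure these.

```bash
cat > h.py <<'E'
import numpy as np, cv2
def rays(im,uv):
    K,V=im["camera_matrix"],im["view"]; R,t=V[:3,:3],V[:3,3]
    uv=np.atleast_2d(uv).astype(float)
    d=np.c_[(uv[:,0]-K[0,2])/K[0,0],-(uv[:,1]-K[1,2])/K[1,1],-np.ones(len(uv))]
    return -R.T@t, d@R          # origin, world directions (per unit depth)
def onplane(im,uv,z):
    o,d=rays(im,uv); return o+d*((z-o[2])/d[:,2])[:,None]
def cloud(im):
    v,u=np.indices(im["depth"].shape); o,d=rays(im,np.c_[u.ravel(),v.ravel()])
    p=o+d*im["depth"].ravel()[:,None]; p[im["depth"].ravel()==0]=np.nan
    return p.reshape(480,640,3)
def circ(p):
    A=np.c_[2*p[:,:2],np.ones(len(p))]; s=np.linalg.lstsq(A,(p[:,:2]**2).sum(1),rcond=None)[0]
    return s[:2],np.sqrt(s[2]+s[0]**2+s[1]**2)
E
python3 - <<'E'
from h import *
for n in ("top","scene"):
    im=dict(np.load(n+"0.npz")); P=cloud(im); hsv=cv2.cvtColor(im["frame"],cv2.COLOR_BGR2HSV)
    z=P[...,2]; c=P[290,430] if 0 else None
    # disc top by height, then rim
    near=(abs(P[...,0]-0.53)<.2)&(abs(P[...,1]+.18)<.2)
    m=(near&(abs(z-.123)<.008)&(hsv[...,1]<60)&(hsv[...,2]>120)).astype(np.uint8)
    k,l,s,cc=cv2.connectedComponentsWithStats(m); i=1+s[1:,4].argmax(); m=(l==i).astype(np.uint8)
    ct=max(cv2.findContours(m,0,cv2.CHAIN_APPROX_NONE)[0],key=cv2.contourArea)[:,0]
    p=onplane(im,cv2.convexHull(ct)[:,0],.123); c,r=circ(p)
    for _ in range(5):
        e=abs(np.linalg.norm(p[:,:2]-c,axis=1)-r); c,r=circ(p[e<=max(.002,np.median(e)*1.5)])
    print(n,"disc",c.round(4),r.round(4),"z",np.nanmedian(z[m>0]).round(4))
    def top(mask,zz,name):
        k,l,s,cc=cv2.connectedComponentsWithStats(mask.astype(np.uint8))
        for i in range(1,k):
            if s[i,4]<12: continue
            q=np.argwhere(l==i)[:,::-1]; w=onplane(im,q,zz)[:,:2]; rc=cv2.minAreaRect((w*1000).astype(np.float32))
            ev=np.linalg.eigh(np.cov(w.T))[1][:,1]
            print(" ",name,s[i,4],q.mean(0).round(0),np.array(rc[0]).round(1),np.array(rc[1]).round(1),"axis deg",np.degrees(np.arctan2(ev[1],ev[0])).round(1),"z",np.nanmedian(z[l==i]).round(4),"ptmean",np.nanmean(P[l==i],0).round(4))
    top(near&(z>.158)&(z<.18),.168,"high"); top(near&(z>.138)&(z<.156),.147,"port")
    dark=(hsv[...,2]<50)&(abs(z-.02)<.012)
    top(cv2.morphologyEx(dark.astype(np.uint8),cv2.MORPH_OPEN,np.ones((9,9))),.02,"mat")
E
```

```text
top disc [ 0.5991 -0.184 ] 0.1011 z 0.1227
  high 192 [370. 180.] [ 597.2 -183.5] [30.7 31. ] axis deg 141.9 z 0.1675 ptmean [ 0.5978 -0.1835  0.1672]
  high 132 [387. 210.] [ 534.  -215.7] [12.6 43.9] axis deg 171.4 z 0.1663 ptmean [ 0.5343 -0.2161  0.166 ]
  port 87 [336. 175.] [ 613.3 -113.9] [21. 21.] axis deg 162.9 z 0.1465 ptmean [ 0.6136 -0.1143  0.1464]
  port 31 [367. 187.] [ 589.5 -178.7] [29.9 13.9] axis deg 63.8 z 0.1452 ptmean [ 0.5882 -0.1788  0.1468]
  port 31 [383. 214.] [ 533.5 -211. ] [42.5 10. ] axis deg 179.9 z 0.1469 ptmean [ 0.5303 -0.2113  0.1462]
  mat 10055 [207. 213.] [559.2 183.8] [237.4 237.8] axis deg 102.5 z 0.0199 ptmean [0.5575 0.1831 0.0199]
scene disc [ 0.5973 -0.1833] 0.1017 z 0.123
  high 171 [239. 187.] [ 534.8 -212.8] [18.4 44.7] axis deg 173.2 z 0.1661 ptmean [ 0.534  -0.2153  0.165 ]
  high 232 [220. 214.] [ 598.2 -180.2] [37.9 30.6] axis deg 70.2 z 0.1674 ptmean [ 0.598  -0.1813  0.1667]
  port 139 [241. 194.] [ 534.1 -212.1] [22.  45.9] axis deg 170.9 z 0.1471 ptmean [ 0.5352 -0.2124  0.1475]
  port 99 [223. 224.] [ 599.1 -173.8] [22.  32.2] axis deg 164.1 z 0.1476 ptmean [ 0.6009 -0.1732  0.1475]
  port 120 [237. 248.] [ 612.6 -112.9] [24.1 19.5] axis deg 63.3 z 0.1467 ptmean [ 0.6123 -0.1133  0.1463]
  mat 17541 [368. 388.] [559.1 184.4] [234.8 234.3] axis deg 60.8 z 0.0204 ptmean [0.5652 0.192  0.0204]
```

The measurements agree with the given sizes:

| Item | Measured | Check |
|---|---|---|
| Lid centre | ≈ (0.598, -0.1835) | yaw ≈ 26.7° |
| Tap | (0.534, -0.2155) | 71.6 mm from the knob (72 given) |
| Bar direction | ≈ -8° | tap joint ≈ 0.1 |
| Port | (45, 56) mm in the lid frame | (45, 55) given |
| Mat centre | (0.559, 0.184) | top at z = 0.020 |

Next I'll go to the tap.

```bash
cat >> h.py <<'E'
def q(a): return [0,np.cos(a/2),np.sin(a/2),0]   # tool down, tool x at world angle a
E
python3 - <<'E'
from bench import *
from h import *
a=np.radians(-8)
move_to([.534,-.2155,.26],q(a)); s=state(); print(s["time"],s["joint_pos"].round(3),s["ee_pos"].round(4),s["ee_rot"].round(3))
im=get_image("wrist"); cv2.imwrite("pics/w1.png",im["frame"]); np.savez("w1.npz",**im)
P=cloud(im); z=P[...,2]
for lo,hi,zz in ((.158,.175,.167),(.135,.156,.147)):
    k,l,s,_=cv2.connectedComponentsWithStats(((z>lo)&(z<hi)).astype(np.uint8))
    for i in range(1,k):
        if s[i,4]<150: continue
        w=P[l==i]; ev=np.linalg.eigh(np.cov(w[:,:2].T))[1][:,1]; rc=cv2.minAreaRect((w[:,:2]*1000).astype(np.float32))
        print(s[i,4],np.median(w,0).round(4),np.array(rc[0]).round(1),np.array(rc[1]).round(1),np.degrees(np.arctan2(ev[1],ev[0])).round(1))
E
```

```text
3.0417 [-0.441  0.034  1.238  0.     1.87   1.268] [ 0.5343 -0.2148  0.26  ] [-0.     0.998 -0.069  0.   ]
2357 [ 0.599  -0.1851  0.1668] [ 598.8 -184.7] [31.1 31.2] 96.4
1330 [ 0.5359 -0.2174  0.1658] [ 534.4 -217.1] [12.  44.6] 171.4
1072 [ 0.6137 -0.1165  0.1458] [ 613.6 -115.5] [21.1 21.3] 87.2
```

View pics/w1.png

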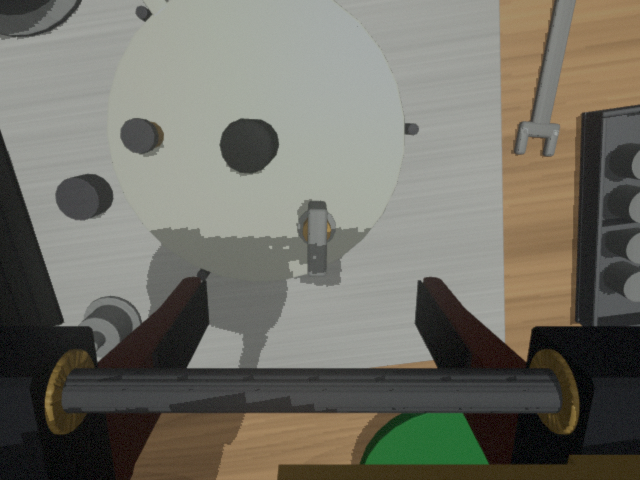

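The wrist view shows the bar at (317,237), centred between the fingers. The knob is at (249,145), and the pin at (411,129) is clear of the fingers. The wrist measurement agrees with the others to about 1.5 mm. Next I'll descend, grip and turn.

Run:
```python
from bench import *
from h import *
a=np.radians(-8.5)
move_l([.5343,-.2162,.147],.08,q(a)); close(); s=state(); print(s["time"],s["ee_pos"].round(4),s["finger_gap"],s["finger_force"],s["ft_force"].round(1))
j0=s["joint_pos"].copy()
for d in np.arange(.15,1.5,.15):
    j=j0.copy(); j[5]-=d; movej(j); s=state()
    print(round(s["time"],2),round(d,2),(j0[5]-s["joint_pos"][5]).round(3),s["ft_force"].round(1),s["moment"].round(2),round(s["finger_gap"],4))
    if abs(s["moment"][2])>1.0: break
```

```text
5.8083 [ 0.5342 -0.2165  0.147 ] 0.011942441238941432 29.99779611825943 [-0.7 -1.8 -0. ]
6.08 0.15 0.147 [-1.  -1.2 -0.4] [-0.16  0.22  0.05] 0.012
6.34 0.3 0.294 [-0.7 -2.2  0.5] [-0.29  0.18  0.06] 0.0121
6.61 0.45 0.443 [ 0.1 -1.9 -0.2] [-0.36  0.13  0.05] 0.0121
6.88 0.6 0.592 [ 0.  -1.4 -0.6] [-0.38  0.11  0.06] 0.0121
7.14 0.75 0.742 [ 0.5 -2.  -0.7] [-0.35  0.12  0.09] 0.012
7.41 0.9 0.892 [-0.3 -3.1 -1. ] [-0.36  0.13  0.07] 0.0114
7.67 1.05 1.042 [ 0.5 -1.3 -0.8] [-0.35  0.03  0.02] 0.0118
7.94 1.2 1.192 [-0.1 -0.9 -1.3] [-0.37 -0.02  0.07] 0.0117
8.21 1.35 1.342 [ 1.8 -1.6 -0.5] [-0.38 -0.13 -0.46] 0.012
8.47 1.5 1.492 [ 2.1 -3.6 -1.7] [-0.6  -0.27 -0.68] 0.0142
```

The stop was reached at about 1.3 rad of turn, where the moment reversed and the bar began to twist in the pads. I'll ease back slightly, release, go up and check.

Run:
```python
from bench import *
from h import *
j=state()["joint_pos"].copy(); j[5]+=.15; movej(j); s=state(); print(s["moment"].round(2),s["finger_gap"])
gripper_open(); p=state()["ee_pos"]; move_l([p[0],p[1],.27],.15)
im=get_image("wrist"); cv2.imwrite("pics/w2.png",im["frame"]); print(state()["time"],state()["joint_pos"].round(3))
P=cloud(im); z=P[...,2]
for lo,hi in ((.158,.175),(.138,.156)):
    k,l,s,_=cv2.connectedComponentsWithStats(((z>lo)&(z<hi)).astype(np.uint8))
    for i in range(1,k):
        if s[i,4]<150: continue
        w=P[l==i]; ev=np.linalg.eigh(np.cov(w[:,:2].T))[1][:,1]; rc=cv2.minAreaRect((w[:,:2]*1000).astype(np.float32))
        print(s[i,4],np.median(w,0).round(4),np.array(rc[0]).round(1),np.array(rc[1]).round(1),np.degrees(np.arctan2(ev[1],ev[0])).round(1))
```

```text
[-0.23 -0.12 -0.31] 0.011975059894632706
10.9917 [-4.440e-01  4.000e-02  1.217e+00 -1.000e-03  1.886e+00 -6.600e-02]
2199 [ 0.598  -0.1821  0.1668] [ 598.3 -182.7] [31.5 31. ] 136.9
1255 [ 0.5351 -0.2141  0.1658] [ 534.5 -215.6] [44.4 12. ] 67.4
1138 [ 0.613  -0.1139  0.1459] [ 613.4 -113.6] [21.3 21.2] -150.6
```

View pics/w2.png

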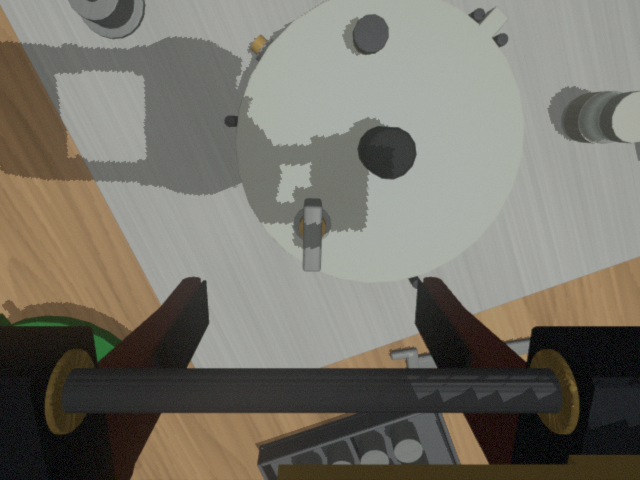

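The bar at (312,235) now lies at 67.4°, which puts the tap joint at about 1.41, on the stop and vented. Knob average is (0.5983, -0.1837). Next I'll grip the knob and lift.

Run:
```python
from bench import *
from h import *
a=np.radians(41.7); f=lambda: print(round(state()["time"],2),state()["ee_pos"].round(4),state()["ft_force"].round(1),state()["moment"].round(2),round(state()["finger_gap"],4))
move_to([.5983,-.1837,.26],q(a)); f()
move_l([.5983,-.1837,.138],.1); f(); close(); f()
move_l([.5983,-.1837,.148],.03); f()
if -state()["ft_force"][2]<20: move_l([.5983,-.1837,.27],.1); f()
for n in("wrist","scene"):
    im=get_image(n); cv2.imwrite(f"pics/{n}3.png",im["frame"]); np.savez(n+"3.npz",**im)
```

```text
11.58 [ 0.5979 -0.1837  0.2589] [-0.6 -0.2 -0.3] [-0.08  0.08 -0.03] 0.0876
12.95 [ 0.5987 -0.1839  0.1391] [-0.4  0.2 -0.3] [-0.05  0.19  0.02] 0.0876
13.85 [ 0.5984 -0.1837  0.138 ] [-0.5 -0.4  0.2] [-0.06  0.06 -0.  ] 0.0318
14.33 [ 0.5983 -0.1836  0.1479] [ 0.5 -0.6 -6.2] [-0.16  0.   -0.08] 0.0314
15.7 [ 0.5981 -0.1836  0.2689] [ 0.2  0.8 -6.3] [-0.07  0.09  0.03] 0.0315
```

View pics/scene3.png

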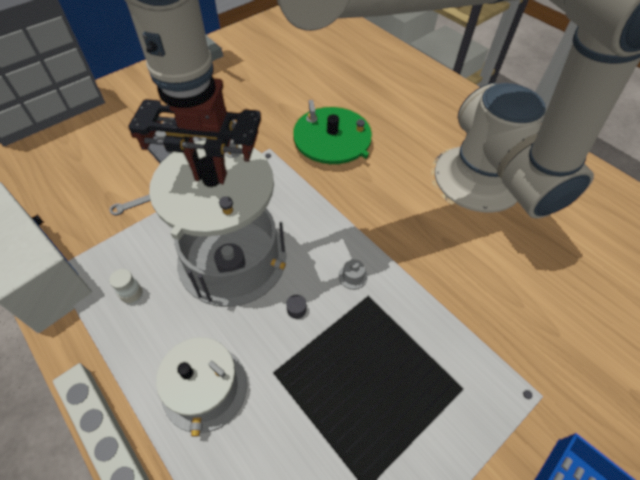

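The lid is off: the scene view shows it hanging level at (212,190) above the open chamber, and the weight reads 6.2 N. I'll carry it to the mat.

Run:
```python
from bench import *
from h import *
f=lambda: print(round(state()["time"],2),state()["ee_pos"].round(4),state()["ft_force"].round(1),state()["moment"].round(2),round(state()["finger_gap"],4))
x,y=.559,.184
move_l([x,y,.27],.12); f()
move_l([x,y,.09],.09); f(); move_l([x,y,.077],.03); f()
for z in np.arange(.076,.068,-.001):
    move_l([x,y,z],.01); f()
    if state()["ft_force"][2]>-2: break
im=get_image("scene"); cv2.imwrite("pics/s4.png",im["frame"])
```

```text
19.03 [0.5591 0.1837 0.27  ] [ 0.5 -0.  -6.2] [-0.01  0.06  0.06] 0.0317
21.18 [0.5593 0.1841 0.0906] [ 0.4 -0.5 -6.5] [-0.04  0.12  0.02] 0.0315
21.77 [0.5589 0.184  0.0768] [ 0.6 -0.1 -6.3] [-0.03  0.11 -0.03] 0.0315
22.02 [0.5591 0.184  0.0761] [ 0.3 -0.2 -6.2] [-0.06  0.13  0.01] 0.0315
22.27 [0.5589 0.184  0.0749] [ 0.   0.4 -5.5] [-0.07  0.08  0.02] 0.0318
22.52 [0.5589 0.184  0.0739] [ 0.6  0.9 -6.4] [-0.01  0.18  0.02] 0.0315
22.77 [0.559 0.184 0.073] [-0.7 -0.2 -7.3] [-0.06  0.09 -0.  ] 0.0317
23.02 [0.5591 0.184  0.073 ] [-2.4 -1.5  1. ] [-0.16  0.66  0.02] 0.0316
```

View pics/s4.png

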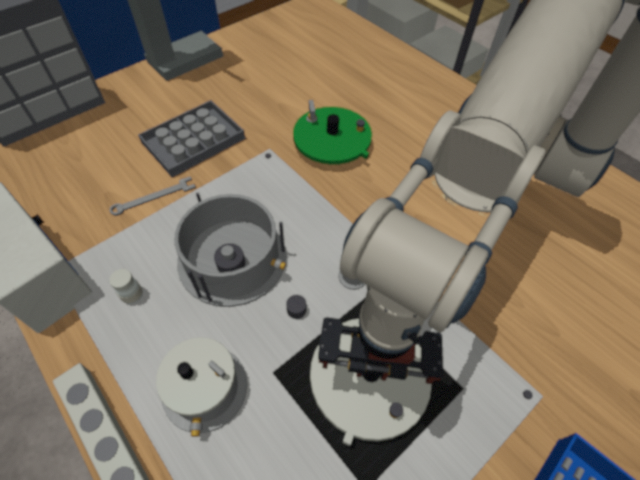

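Contact came at TCP z = 0.073, as expected, and the lid sits on the mat around (370,378). Next: release, back off and verify.

Run:
```python
from bench import *
from h import *
gripper_open(); move_l([.559,.184,.25],.15); move_to([.30,.48,.30],q(np.radians(120)))
im=get_image("top"); cv2.imwrite("pics/t5.png",im["frame"]); print(state()["time"],state()["ft_force"].round(1))
P=cloud(im); z=P[...,2]; near=(abs(P[...,0]-.559)<.13)&(abs(P[...,1]-.184)<.13)
d=near&(abs(z-.058)<.008); 
p=P[d]; pl=np.linalg.lstsq(np.c_[p[:,:2],np.ones(len(p))],p[:,2],rcond=None)[0]; print("disc tilt deg",np.degrees(pl[:2]).round(2),"z",np.median(p[:,2]).round(4))
ct=max(cv2.findContours(d.astype(np.uint8),0,cv2.CHAIN_APPROX_NONE)[0],key=cv2.contourArea)[:,0]
w=onplane(im,cv2.convexHull(ct)[:,0],.058); c,r=circ(w)
for _ in range(5):
    e=abs(np.linalg.norm(w[:,:2]-c,axis=1)-r); c,r=circ(w[e<=max(.002,1.5*np.median(e))])
print("disc",c.round(4),r.round(4))
k,l,s,_=cv2.connectedComponentsWithStats((near&(z>.094)&(z<.115)).astype(np.uint8))
for i in range(1,k):
    if s[i,4]<30: continue
    w=P[l==i]; ev=np.linalg.eigh(np.cov(w[:,:2].T))[1][:,1]; print(s[i,4],w.mean(0).round(4),np.degrees(np.arctan2(ev[1],ev[0])).round(1))
```

```text
26.9083 [-0.  -0.5  0.7]
disc tilt deg [0.03 0.05] z 0.0579
disc [0.5594 0.1846] 0.1014
174 [0.5591 0.1843 0.1023] 47.3
116 [0.4955 0.1517 0.1015] 67.1
```

View pics/t5.png

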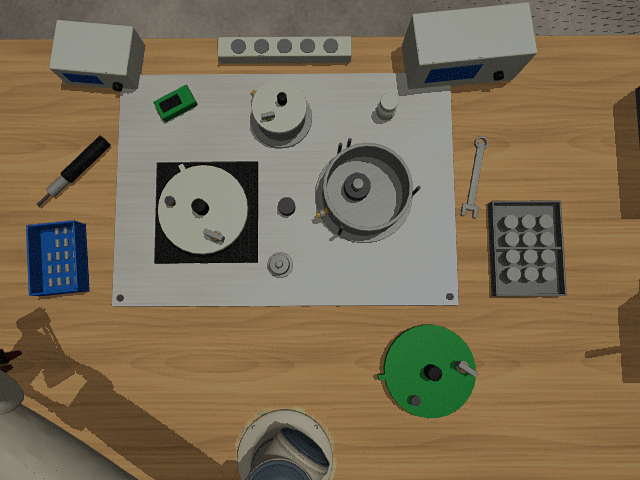

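The top view shows the lid flat in the middle of the mat at (202,209). Its tap is still open (bar at 67°), and the small tap at (266,116) is untouched.

```bash
python3 -c "
from bench import *
print(job_done())"
```

```text
the job is handed in; nothing more can be done
None
```

The job is handed in at about 27 s: the vent tap is open at its stop, the lid lies flat within about 1 mm of the mat's centre, and the small chamber's tap was left shut.

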